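# Serve the warm roll with the tongs

## Task

Two bread rolls lie on the chopping board; the warm one is the one with the kitchen timer standing right behind it, while the salt shaker stands behind the other. Pick up the kitchen tongs by their dark grips, close their jaws on the warm roll, lift it about 10 cm clear of the board and finish while holding it there in the tongs. Touch the rolls only with the tongs, and leave the other roll, the timer, the salt shaker, the tomato and the mug where they are.

Things in the scene. Friction and masses are not known exactly. Their poses are not given: they have to be found in the camera images.
- tongs: steel kitchen tongs with two dark grips, 240 mm long, 170 g, balanced at the grips, lying flat on the worktop: the arms open and close horizontally. Origin: on the underside, midway between the grips; +x points to the jaws, z up. Hinge pin at x = -105 mm, jaws end at x = +103 mm. The open jaws are 92 mm wide over all, 80 mm apart inside at their middle, and 30 mm high from the underside.
- grips (a point): point midway between the two grips, 14 mm above the tongs' underside; same axes as the tongs. The grips are dark rubber sleeves 70 mm long (along x, this point at the middle) and 28 mm high from the underside; squeeze their outer faces together along y, from above. Outer faces 55 mm apart when open, 50 mm for carrying with jaws still open, about 38 mm with the jaws on a roll.
- bite (a point): the point between the tongs' jaws where the middle of a roll belongs: 80 mm ahead of the tongs' origin along their +x, 15 mm above their underside. Same axes as the tongs.
- tongs_left (a joint): how far the tongs' left arm is closed, rad; the right arm always closes by the same angle. 0 = open (at rest), about 0.08 = jaws on a roll, 0.2 = fully shut. A spring opens it: squeezing the grips takes about 5 N at first and 6.5 N when the jaws meet a roll; force beyond that presses on the roll (about half of it).
- roll_left: round bread roll, golden brown with a cross cut in its top, 50 mm across (upright side wall from 7 to 21 mm up), 38 mm high, 50 g; the two rolls are alike. Origin: centre of its underside. It lies on the board's near half, towards its left (+y) end.
- roll_right: round bread roll, golden brown with a cross cut in its top, 50 mm across (upright side wall from 7 to 21 mm up), 38 mm high, 50 g; the two rolls are alike. Origin: centre of its underside. It lies on the board's near half, towards its right (-y) end.
- board: wooden chopping board, fixed to the worktop, 165 mm (its x, away from the robot) by 260 mm (its y) and 22 mm thick. Origin: centre of its underside.
- timer: round kitchen timer, 63 mm across, 46 mm high, standing on the far half of the board behind the warm roll, about 85 mm from that roll's centre. Origin: centre of its underside. Leave alone.
- salt_shaker: glass salt shaker with a grey top, 44 mm across, 90 mm high, standing on the far half of the board behind the other roll. Origin: centre of its underside. Leave alone.
- tomato: tomato, 65 mm across and 66 mm high, on the worktop left of the board. Origin: underside. Leave alone.
- mug: white mug, 82 mm wide, 127 mm with its handle, 95 mm high, on the worktop right of the board. Origin: centre of its underside. Leave alone.
Not all that is in view belongs to the job. Leave any blue look-alike of the roll_left alone.

How it is judged:
By the outcome, as a careful person would: the job done as asked, in the order asked, and still so for the second after the job is handed in, while the arm keeps its last pose, push and grip.
It also fails if it takes over 38 s, if anything falls off the work surface, if the arm or the gripper's body presses on something with over 40 N, if the wrist force passes 120 N, or if a joint passes its speed limit or range.

## Robot

A 6-joint arm with a two-finger parallel gripper is mounted at the origin on a cart in front of the work surface, level with it; the furniture and walls round the work are solid. World frame = base frame: x ahead of the robot, y to its left, z up, the work surface at z = 0. Lengths are in m, angles in rad, forces in N, time in s.
With the tool pointing down it reaches from about 0.35 to 0.975 m from the base axis. Payload 4.9 kg.
Tool frame: the origin (TCP) lies between the finger pads; the fingertips stand 17 mm ahead of it and the grasp point (between the pads) lies 2 mm behind it; z points along the fingers, y is the direction in which the jaws open and shut (so a half turn about z gives the same grasp; the last joint's range is limited). The gripper opens to 85 mm and grips with 20 to 120 N. Pads are 22 mm wide; open, the fingers measure 114 mm over their backs; the gripper's body (76 mm by 85 mm) begins 54 mm behind the grasp point. The pads swing forward as they close: fully open they stand 13 mm farther back than shut.
Start: joints at [1.153, 0.053, 1.613, -0, 1.476, -0.119], TCP at [0.184, 0.597, 0.248] pointing down, gripper open.
Joint ranges: [-3.01, 3.01], [-1.01, 2.22], [0.06, 2.58], [-1.02, 4.17], [0.09, 2.62], [-3.14, 3.14]. Speed limits (rad/s): [2.57, 2.57, 3.14, 3.14, 3.14, 3.14].

## Interface

Orientations are given as a unit quaternion [w, x, y, z].
In Python, from plant import state, grab_frame, camera_model, job_done, find_in, silhouettes, landmark_of gives the robot as it stands.
- The arm moves only by the shell command python3 -m crank 'ROWS'. ROWS is JSON, a list of rows, each an object with "angular": the turn, a rotation vector about the tool's x, y, z each as a share of 5 degrees, from -1 to 1, a list of three; "delta_pos": the shift along the tool's x, y, z each as a share of 3 cm, from -1 to 1, a list of three; "gripper": the opening, from 0 (shut) to 1 (fully open). In form: [{"angular": [ax, ay, az], "delta_pos": [tx, ty, tz], "gripper": gripper}, ...]. A call has 1 to 12 rows; each row shifts and turns the commanded pose from where the row before left it, along the tool's axes as they then stand; what a row does not reach is not made up. A row lasts 1/8 s, in which the tool goes at most 62.5 mm and 10.7 degrees, less where a joint would pass 70% of its speed; a pose out of reach is approached as far as the arm can. A call with a number of a shift or a turn outside -1 to 1 is refused whole. A call with a gripper value outside its range is refused whole. The fingers move at their own pace and stop on an object; the grip force is fixed at half the most. Time passes only in rows, so rows that do not move let the fingers close. It gives the time, the measured TCP pose, the force and the opening at its end, in the units of the state.
- state(): the state, without advancing time (a new reading comes with each control period).
- grab_frame(name): name is "scene" or "top"; returns the picture (420x560x3 uint8, red, green, blue); there is no depth.
- camera_model(name): a dict with "camera_matrix" (3x3 intrinsics, pixels), "rvec" (rotation vector, rad) and "tvec" (3), from world to camera coordinates, as OpenCV has them. Camera axes: x right, y down, z forward; pixel columns grow to the right and rows downward; lengths in m; the calibration is good to about 2 mm. A picture is of the moment at which its call begins. camera_model takes no time and is no camera call.
- job_done(): hands the job in, once; it reports no verdict.
Trained networks look in the newest picture that a camera, given by its name, has taken for a name from the list of things; names that differ only in an ending like _2 or _b are one class to them, and where a whole thing is asked for, a point or a joint stands for the part that bears it (a point fixed in the world has none). Each returns a list of dicts, best first, with "conf" (0 to 1); they miss things now and then, are a little off and sometimes report something else, mostly with a low value. They report only what shows in the picture. A call takes as long as a camera call. They do not tell look-alikes from the thing itself.
- find_in(camera, target): "bbox" ([left, top, right, bottom] in pixels, round what is visible of it).
- silhouettes(camera, target): "mask" (420x560 bool, what is visible of it) and "bbox" ([left, top, right, bottom] in pixels, round what is visible of it).
- landmark_of(camera, target): "pixel" ([column, row] in pixels: a listed point, or the origin of a listed thing).
The state is a dict: "time": time; "joint_pos": joint angles; "joint_vel": joint speeds; "joint_efforts": joint torques, N m; "tool_pos": TCP position; "tool_rot": TCP orientation; "contact_force": force on the tool from outside, world axes, zero at the start; "ft_torque": the same for the moment, N m; "gripper_width": opening from 0.0 (shut) to 1.0 (fully open).
Only numpy, scipy, OpenCV 4.12 (cv2) and the standard library are available. Lean on these libraries where they do the work, as an engineer would, in place of code of your own. Each camera call takes 0.05 s, during which the arm holds its last target.

## Working session

There is one attempt and no reset: what is moved stays moved. The work goes in short steps, Python scripts to look and compute and a shell command to move; the robot and the scene stay as the last step left them, time stands still between calls to the robot, and variables do not carry over. Pictures are saved under pics/ and viewed, and the job is handed in when it is done.

```bash
ls; mkdir -p pics
python3 - <<'E'
from plant import *
import cv2,numpy as np
print(state())
for c in ("scene","top"):
    im=grab_frame(c); cv2.imwrite(f"pics/{c}0.png",im[:,:,::-1]); print(camera_model(c))
    for t in ["tongs","grips","bite","roll_left","roll_right","timer","salt_shaker","board","tomato","mug"]:
        print(c,t,[(np.round(d["pixel"],1).tolist(),round(d["conf"],2)) for d in landmark_of(c,t)][:4])
E
```

```text
pics
{'time': 0.0, 'joint_pos': array([ 1.15297039e+00,  5.33450860e-02,  1.61431395e+00, -2.02682145e-05,
        1.47602287e+00, -1.18984871e-01]), 'joint_vel': array([ 1.45259733e-03, -1.32315001e-03,  3.00809924e-05,  1.10729304e-03,
        2.24874605e-03, -1.74459523e-03]), 'joint_efforts': array([-1.69122850e-03, -3.93678474e+01, -3.70177281e+01, -2.39068386e-04,
        6.71748421e-03, -1.62060205e-07]), 'tool_pos': array([0.18375715, 0.59674501, 0.24705838]), 'tool_rot': array([-2.67302251e-04,  1.48864105e-01,  9.88857111e-01, -1.00989782e-03]), 'contact_force': array([-0.23826643,  0.21374612, -0.14938812]), 'ft_torque': array([-0.03241111,  0.00871456, -0.08845798]), 'gripper_width': 1.0009738529762018}
{'camera_matrix': array([[484.38136803,   0.        , 288.63806543],
       [  0.        , 484.38136803, 223.15903897],
       [  0.        ,   0.        ,   1.        ]]), 'rvec': array([ 2.23043357, -0.76046522,  0.31103347]), 'tvec': array([-0.35973579,  0.32014155,  1.10847659])}
scene tongs [([349.8, 320.5], 0.92)]
scene grips [([347.9, 313.6], 0.62)]
scene bite [([36
[... 474 characters left out ...]
   , 509.28879049, 210.90487908],
       [  0.        ,   0.        ,   1.        ]]), 'rvec': array([ 2.13963452, -2.15434017,  0.13057061]), 'tvec': array([0.10233557, 0.52918107, 1.28057002])}
top tongs [([394.5, 233.7], 0.66), ([341.8, 145.3], 0.48)]
top grips [([398.9, 233.7], 0.92)]
top bite [([392.0, 202.0], 0.72)]
top roll_left [([249.8, 233.7], 0.82), ([169.0, 154.3], 0.72), ([216.5, 174.2], 0.6), ([224.7, 150.3], 0.18)]
top roll_right [([272.7, 179.7], 0.78)]
top timer [([225.2, 151.8], 0.67), ([217.7, 174.4], 0.66)]
top salt_shaker [([280.6, 155.0], 0.65), ([251.9, 168.5], 0.5)]
top board [([249.8, 169.4], 0.92)]
top tomato [([161.1, 202.3], 0.75)]
top mug [([343.8, 145.0], 0.91)]
```

View pics/scene0.png

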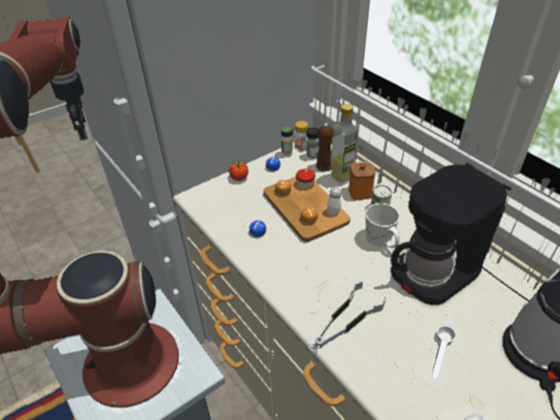

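View pics/top0.png

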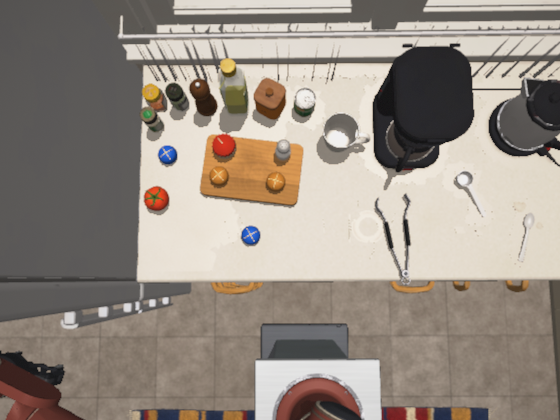

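The timer is the red disc at (224,145) in the top view, and the left roll at (219,175) is right in front of it, so the left roll is the warm one. The salt shaker at (284,150) is behind the right roll at (276,181). The tongs have their hinge at (405,276) and jaw tips at (378,200) and (407,197). The blue balls are decoys.

```bash
cat > h.py <<'E'
from plant import *
import cv2,numpy as np
from scipy.spatial.transform import Rotation as R
def bp(c,px,z):
    m=camera_model(c);K=m["camera_matrix"];Rm=cv2.Rodrigues(m["rvec"])[0];t=m["tvec"]
    C=-Rm.T@t; d=Rm.T@np.linalg.inv(K)@np.array([px[0],px[1],1.]); return C+d*(z-C[2])/d[2]
def proj(c,P):
    m=camera_model(c); return cv2.projectPoints(np.atleast_2d(P).astype(float),m["rvec"],m["tvec"],m["camera_matrix"],None)[0][:,0]
def crop(c,box,name,s=4,pts=()):
    im=grab_frame(c)[:,:,::-1].copy(); x0,y0,x1,y1=box
    o=cv2.resize(im[y0:y1,x0:x1],None,fx=s,fy=s,interpolation=cv2.INTER_CUBIC)
    for p in pts: cv2.circle(o,(int((p[0]-x0+.5)*s),int((p[1]-y0+.5)*s)),3,(255,0,255),1)
    cv2.imwrite("pics/"+name,o)
E
python3 - <<'E'
from h import *
f=lambda a:np.round(a,3).tolist()
grab_frame("scene");grab_frame("top")
for c in("top","scene"):
    for n,z in(("tongs",.01),("roll_left",.036),("roll_right",.036),("timer",.045),("salt_shaker",.067),("board",.022),("mug",.05)):
        for d in silhouettes(c,n)[:3]:
            m=d["mask"].astype(np.uint8); M=cv2.moments(m,True)
            if M["m00"]<5: continue
            p=(M["m10"]/M["m00"],M["m01"]/M["m00"])
            print(c,n,round(d["conf"],2),f(p),f(bp(c,p,z)),d["bbox"])
print("fridge corner/edge",f(bp("top",(140,280),0)),f(bp("top",(140,66),0)),"board",[f(bp("top",p,.022)) for p in((202,197),(298,204),(302,142),(208,135))])
print("hinge",f(bp("top",(405,275),.012)),f(bp("top",(378,200),.02)),f(bp("top",(407,197),.02)),f(bp("top",(396,234),.02)))
crop("top",(360,180,450,290),"t1.png",5)
crop("scene",(300,270,400,360),"s1.png",6)
E
```

```text
top tongs 0.73 [399.311, 236.657] [0.463, -0.22, 0.01] [374.9, 191.7, 410.2, 280.4]
top tongs 0.39 [388.34, 233.723] [0.471, -0.192, 0.01] [376.2, 199.1, 405.7, 270.0]
top roll_left 0.84 [167.905, 153.972] [0.683, 0.385, 0.036] [160.4, 146.5, 181.1, 164.7]
top roll_left 0.82 [219.132, 175.21] [0.625, 0.249, 0.036] [209.6, 166.1, 225.9, 184.7]
top roll_left 0.75 [251.128, 234.544] [0.469, 0.166, 0.036] [242.3, 223.7, 265.0, 249.2]
top roll_right 0.58 [275.887, 181.007] [0.608, 0.101, 0.036] [265.3, 172.9, 286.0, 189.3]
top timer 0.71 [224.048, 145.179] [0.703, 0.236, 0.045] [211.1, 137.2, 237.4, 158.5]
top timer 0.29 [156.308, 197.902] [0.565, 0.41, 0.045] [145.2, 186.2, 168.4, 210.1]
top timer 0.28 [253.703, 171.264] [0.633, 0.158, 0.045] [197.9, 132.0, 304.6, 204.3]
top salt_shaker 0.82 [283.075, 149.487] [0.684, 0.082, 0.067] [274.3, 138.7, 291.4, 165.4]
top board 0.58 [252.841, 171.489] [0.637, 0.162, 0.022] [199.2, 131.2, 303.9, 204.2]
top mug 0.62 [342.798, 131.445] [0.736, -0.074, 0.05] [323.5, 112.5, 371.9, 149.4]
scene tongs 0.77 [345.708, 319.149] [0.463, -0.216, 0.01] [314.
[... 372 characters left out ...]
 316.1, 225.7]
scene timer 0.55 [304.667, 178.684] [0.698, 0.237, 0.045] [291.9, 171.7, 311.0, 190.8]
scene salt_shaker 0.74 [334.277, 201.052] [0.683, 0.082, 0.067] [328.4, 188.4, 341.8, 214.8]
scene board 0.98 [306.554, 210.826] [0.625, 0.137, 0.022] [263.1, 175.6, 352.6, 245.5]
scene mug 0.87 [381.893, 225.487] [0.733, -0.064, 0.05] [366.4, 203.0, 398.9, 249.1]
scene mug 0.68 [306.378, 210.622] [0.605, 0.114, 0.05] [265.9, 179.4, 352.7, 243.8]
fridge corner/edge [0.355, 0.459, 0.0] [0.943, 0.476, 0.0] board [[0.57, 0.296, 0.022], [0.55, 0.044, 0.022], [0.716, 0.031, 0.022], [0.738, 0.282, 0.022]]
hinge [0.364, -0.23, 0.012] [0.559, -0.166, 0.02] [0.566, -0.242, 0.02] [0.469, -0.209, 0.02]
```

View pics/t1.png

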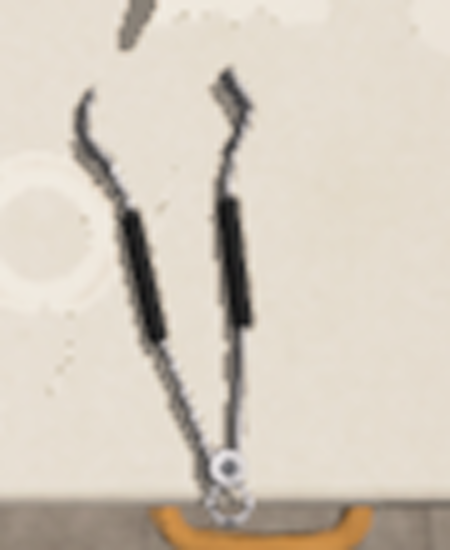

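View pics/s1.png

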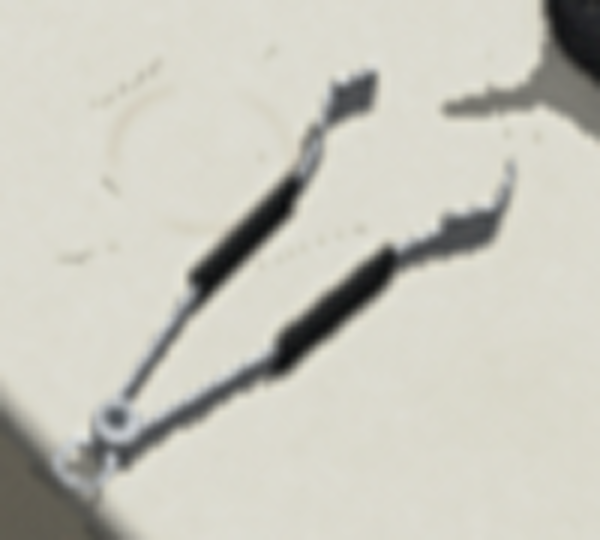

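Run:
```python
from h import *
q=lambda x,y:((x+.5)/5+359.5,(y+.5)/5+179.5)
L=[bp("top",q(*p),.024) for p in((130,210),(157,343))];Rr=[bp("top",q(*p),.024) for p in((228,196),(243,326))]
h=bp("top",q(229,466),.02)
g=(sum(L)+sum(Rr))/4; ax=(L[0]+Rr[0]-L[1]-Rr[1])/2
print("grips",g,"yaw",np.degrees(np.arctan2(ax[1],ax[0])),"hinge",h,"hinge-grips",np.linalg.norm(g[:2]-h[:2]),np.degrees(np.arctan2(*(g-h)[[1,0]])))
# scene
q=lambda x,y:((x+.5)/6+299.5,(y+.5)/6+269.5)
L=[bp("scene",q(*p),.020) for p in((293,190),(200,280))];Rr=[bp("scene",q(*p),.020) for p in((392,258),(283,360))]
h=bp("scene",q(116,418),.02);g=(sum(L)+sum(Rr))/4
ax=(L[0]+Rr[0]-L[1]-Rr[1])/2
print("grips",g,"yaw",np.degrees(np.arctan2(ax[1],ax[0])),"hinge",h,np.degrees(np.arctan2(*(g-h)[[1,0]])))
s=state();r=R.from_quat(np.roll(s["tool_rot"],-1)).as_matrix();print(np.round(r,3))
```

```text
grips [ 0.47064137 -0.21236461  0.024     ] yaw 6.9176207999199315 hinge [ 0.36919091 -0.22969997  0.02      ] hinge-grips 0.10292088670975841 9.696769718065049
grips [ 0.47101411 -0.21473424  0.02      ] yaw 8.55897739582772 hinge [ 0.37058018 -0.22382129  0.02      ] 5.169922766197938
[[-0.956  0.294 -0.   ]
 [ 0.294  0.956  0.   ]
 [ 0.    -0.    -1.   ]]
```

```bash
cat > to.py <<'E'
import sys
from h import *
# usage: to.py x y z yaw(tongs deg) : remaining displacement in tool axes (row units)
x,y,z,yaw=map(float,sys.argv[1:5]); s=state()
r=R.from_quat(np.roll(s["tool_rot"],-1)).as_matrix()
d=np.array([x,y,z])-s["tool_pos"]
a=np.radians(yaw); t=np.array([[-np.cos(a),-np.sin(a),0],[-np.sin(a),np.cos(a),0],[0,0,-1]]).T
print("t",round(s["time"],2),"pos",np.round(s["tool_pos"],4),"w",round(s["gripper_width"],3),"F",np.round(s["contact_force"],1),"q",np.round(s["joint_pos"],2))
print("units cur frame",np.round(r.T@d/.03,2),"final frame",np.round(t.T@d/.03,2),"turn",np.round(np.degrees(R.from_matrix(r.T@t).as_rotvec())/5,2))
E
python3 -m crank '[{"angular":[0,0,-1],"delta_pos":[0,-1,0],"gripper":1},{"angular":[0,0,-1],"delta_pos":[0,-1,0],"gripper":1},{"angular":[0,0,-1],"delta_pos":[0,-1,0],"gripper":1},{"angular":[0,0,-1],"delta_pos":[0,-1,0],"gripper":1},{"angular":[0,0,-1],"delta_pos":[0,-1,0],"gripper":1},{"angular":[0,0,0],"delta_pos":[-0.6,-1,0],"gripper":1},{"angular":[0,0,0],"delta_pos":[-0.6,-1,0],"gripper":1},{"angular":[0,0,0],"delta_pos":[-0.6,-1,0],"gripper":1},{"angular":[0,0,0],"delta_pos":[-0.6,-1,0],"gripper":1},{"angular":[0,0,0],"delta_pos":[-0.6,-1,0],"gripper":1},{"angular":[0,0,0],"delta_pos":[-0.6,-1,0],"gripper":1},{"angular":[0,0,0],"delta_pos":[-0.6,-1,0],"gripper":1}]'
python3 to.py .471 -.213 .12 8
```

```text
time: 3.5
tool_pos: [0.3197, 0.2579, 0.2485]
tool_rot: [0.0, -0.069, 0.998, 0.0]
contact_force: [0.2, -0.0, -1.1]
gripper_width: 1.002
t 3.5 pos [0.3197 0.2579 0.2485] w 1.002 F [ 0.2 -0.  -1.1] q [ 0.5  -0.5   2.08  0.    1.56 -1.21]
units cur frame [ -2.84 -16.24   4.28] final frame [ -2.81 -16.25   4.28] turn [ 0.    0.01 -0.02]
```

```bash
python3 -m crank '[{"angular":[0,0,0],"delta_pos":[-0.3,-1,0],"gripper":1},{"angular":[0,0,0],"delta_pos":[-0.3,-1,0],"gripper":1},{"angular":[0,0,0],"delta_pos":[-0.3,-1,0],"gripper":1},{"angular":[0,0,0],"delta_pos":[-0.3,-1,0.3],"gripper":1},{"angular":[0,0,0],"delta_pos":[-0.3,-1,0.3],"gripper":1},{"angular":[0,0,0],"delta_pos":[-0.3,-1,0.3],"gripper":1},{"angular":[0,0,0],"delta_pos":[-0.2,-1,0.4],"gripper":1},{"angular":[0,0,0],"delta_pos":[-0.2,-1,0.4],"gripper":1},{"angular":[0,0,0],"delta_pos":[-0.2,-1,0.4],"gripper":1},{"angular":[0,0,0],"delta_pos":[-0.2,-1,0.4],"gripper":1},{"angular":[0,0,0],"delta_pos":[-0.1,-1,0.4],"gripper":1},{"angular":[0,0,0],"delta_pos":[0,-1,0.4],"gripper":1}]'
python3 -m crank '[{"angular":[0,0,0],"delta_pos":[0,-1,0.3],"gripper":1},{"angular":[0,0,0],"delta_pos":[0,-1,0.3],"gripper":1},{"angular":[0,0,0],"delta_pos":[0,-1,0.3],"gripper":1},{"angular":[0,0,0],"delta_pos":[0,-1,0.1],"gripper":1},{"angular":[0,0,0],"delta_pos":[0,-0.25,0],"gripper":1},{"angular":[0,0,0],"delta_pos":[0,0,0],"gripper":1}]'
python3 to.py .471 -.213 .021 8
python3 - <<'E'
from h import *
s=state();T=s["tool_pos"]
crop("top",(350,170,450,290),"t2.png",5,proj("top",[[.471,-.213,.02]]))
crop("scene",(290,250,410,360),"s2.png",5,proj("scene",[[.471,-.213,.02]]))
E
```

```text
time: 5.0
tool_pos: [0.449, -0.0877, 0.1492]
tool_rot: [0.0, -0.069, 0.998, -0.0]
contact_force: [-0.0, 0.0, 1.1]
gripper_width: 1.001
time: 5.75
tool_pos: [0.4662, -0.2129, 0.1195]
tool_rot: [0.0, -0.068, 0.998, 0.0]
contact_force: [0.3, 0.5, -0.4]
gripper_width: 1.002
t 5.75 pos [ 0.4662 -0.2129  0.1195] w 1.002 F [ 0.3  0.5 -0.4] q [-0.57 -0.1   1.99  0.    1.26 -2.28]
units cur frame [-0.16 -0.02  3.28] final frame [-0.16 -0.02  3.28] turn [ 0.    0.   -0.03]
```

View pics/t2.png

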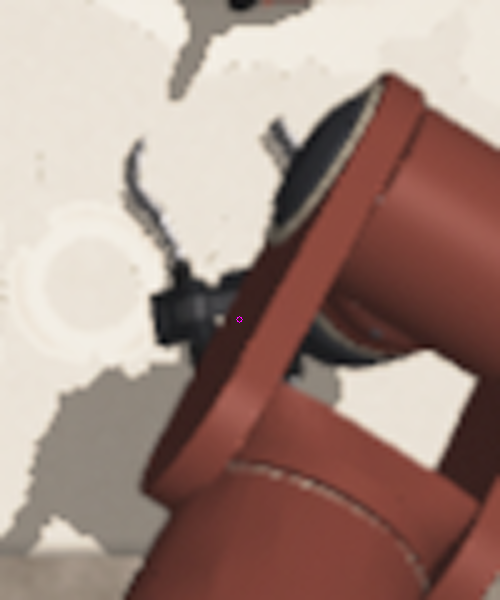

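View pics/s2.png

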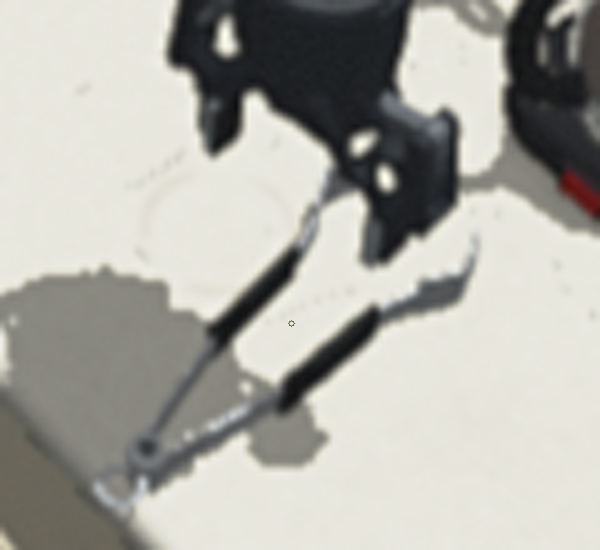

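The pink mark sits midway between the grips, and the open fingers straddle them. I'll descend.

```bash
python3 -m crank '[{"angular":[0,0,0],"delta_pos":[-0.16,0,0.5],"gripper":1},{"angular":[0,0,0],"delta_pos":[0,0,0.6],"gripper":1},{"angular":[0,0,0],"delta_pos":[0,0,0.6],"gripper":1},{"angular":[0,0,0],"delta_pos":[0,0,0.3],"gripper":1},{"angular":[0,0,0],"delta_pos":[0,0,0],"gripper":1}]'
python3 to.py .471 -.213 .021 8
python3 - <<'E'
from h import *
crop("scene",(290,250,410,360),"s3.png",6)
E
```

```text
time: 6.48
tool_pos: [0.4702, -0.2118, 0.0579]
tool_rot: [-0.001, -0.069, 0.998, 0.001]
contact_force: [-0.1, -0.6, 0.5]
gripper_width: 0.997
t 6.47 pos [ 0.4702 -0.2118  0.0579] w 0.997 F [-0.1 -0.6  0.5] q [-0.57 -0.    2.01  0.    1.14 -2.28]
units cur frame [-0.02 -0.05  1.23] final frame [-0.02 -0.04  1.23] turn [ 0.02 -0.02 -0.03]
```

View pics/s3.png

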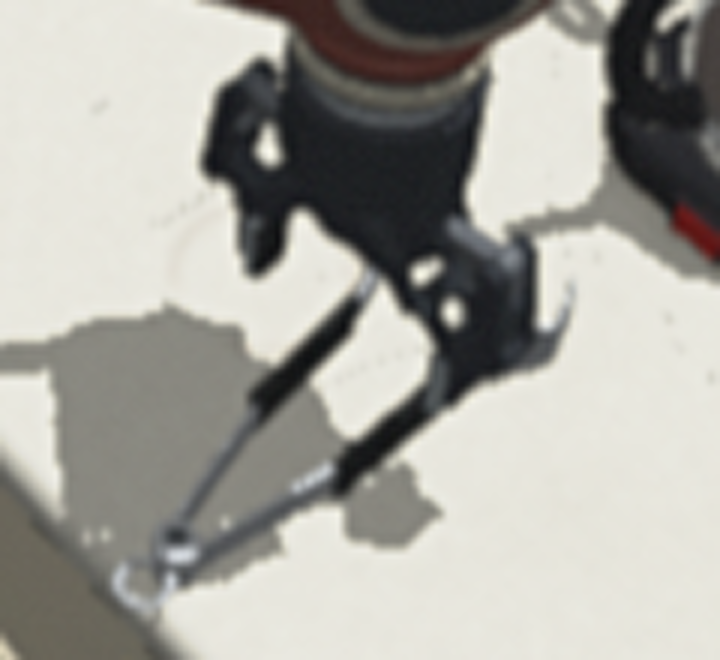

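```bash
python3 -m crank '[{"angular":[0,0,0],"delta_pos":[0,0,0.5],"gripper":1},{"angular":[0,0,0],"delta_pos":[0,-0.03,0.4],"gripper":1},{"angular":[0,0,0],"delta_pos":[0,0,0.3],"gripper":1},{"angular":[0,0,0],"delta_pos":[0,0,0],"gripper":0.8}]'
python3 -m crank '[{"angular":[0,0,0],"delta_pos":[0,0,0],"gripper":0.7},{"angular":[0,0,0],"delta_pos":[0,0,0],"gripper":0.62},{"angular":[0,0,0],"delta_pos":[0,0,0],"gripper":0.58},{"angular":[0,0,0],"delta_pos":[0,0,0],"gripper":0.58},{"angular":[0,0,0],"delta_pos":[0,0,0],"gripper":0.58}]'
python3 to.py .471 -.213 .021 8
python3 - <<'E'
from h import *
crop("scene",(290,250,410,360),"s4.png",6)
E
```

```text
time: 7.02
tool_pos: [0.4703, -0.2127, 0.022]
tool_rot: [-0.001, -0.069, 0.998, 0.001]
contact_force: [-0.4, 0.6, -0.4]
gripper_width: 0.817
time: 7.65
tool_pos: [0.472, -0.2138, 0.0246]
tool_rot: [0.001, -0.069, 0.998, -0.001]
contact_force: [-0.5, 0.3, 5.8]
gripper_width: 0.583
t 7.65 pos [ 0.472  -0.2138  0.0246] w 0.583 F [-0.5  0.3  5.8] q [-0.57  0.05  2.02  0.    1.07 -2.28]
units cur frame [0.03 0.03 0.12] final frame [0.03 0.03 0.12] turn [-0.02  0.02 -0.02]
```

View pics/s4.png

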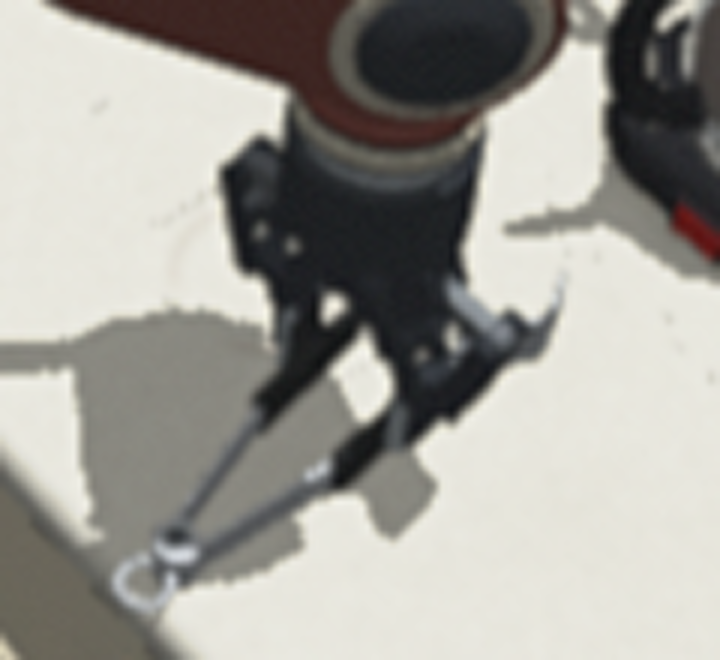

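```bash
python3 -m crank '[{"angular":[0,0,0],"delta_pos":[0,0,-0.2],"gripper":0.58},{"angular":[0,0,0],"delta_pos":[0,0,-0.4],"gripper":0.58},{"angular":[0,0,0],"delta_pos":[0,0,-0.6],"gripper":0.58},{"angular":[0,0,0],"delta_pos":[0,0,-0.8],"gripper":0.58},{"angular":[0,0,0],"delta_pos":[0,0,-0.8],"gripper":0.58},{"angular":[0,0,0],"delta_pos":[0,0,-0.5],"gripper":0.58},{"angular":[0,0,0],"delta_pos":[0,0,0],"gripper":0.58}]'
python3 to.py .545 .251 .12 0
python3 - <<'E'
from h import *
crop("scene",(290,220,410,350),"s5.png",5)
crop("top",(350,150,450,290),"t5.png",5)
E
```

```text
time: 8.57
tool_pos: [0.472, -0.2138, 0.1242]
tool_rot: [0.001, -0.069, 0.998, -0.001]
contact_force: [0.4, -0.3, -2.8]
gripper_width: 0.58
t 8.57 pos [ 0.472  -0.2138  0.1242] w 0.58 F [ 0.4 -0.3 -2.8] q [-0.57 -0.1   1.97 -0.    1.26 -2.28]
units cur frame [-4.53 15.01  0.12] final frame [-2.43 15.49  0.14] turn [-0.02  0.03  1.58]
```

View pics/s5.png

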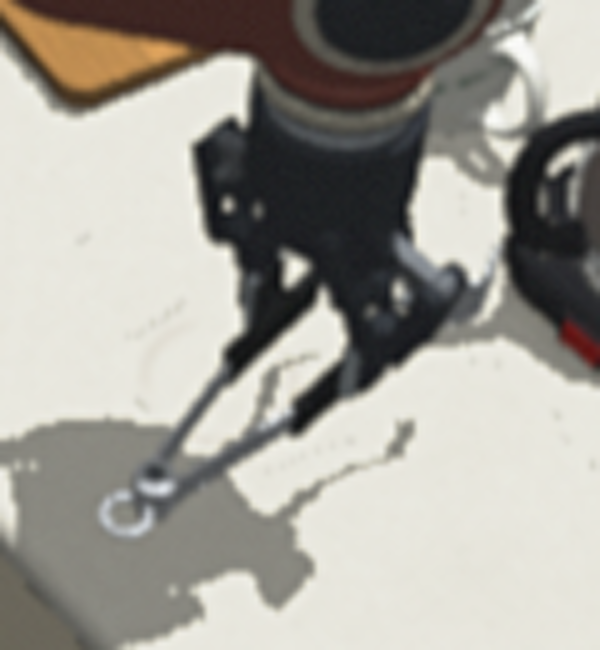

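View pics/t5.png

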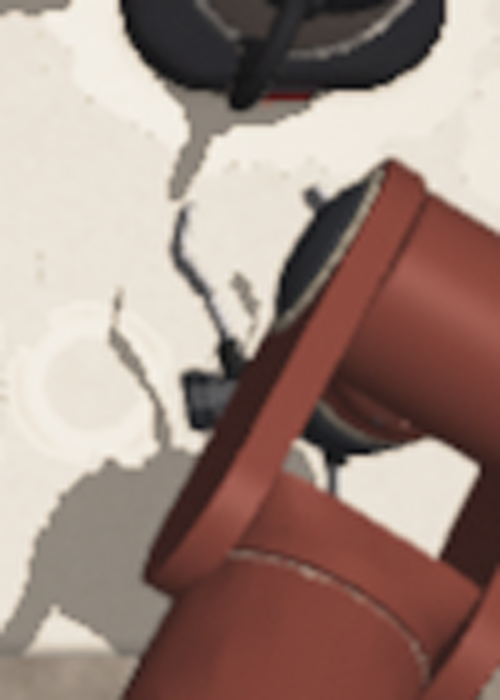

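```bash
python3 -m crank '[{"angular":[0,0,0],"delta_pos":[0,0.3,0],"gripper":0.58},{"angular":[0,0,0],"delta_pos":[-0.1,0.7,0],"gripper":0.58},{"angular":[0,0,0],"delta_pos":[-0.14,1,-0.1],"gripper":0.58},{"angular":[0,0,0],"delta_pos":[-0.14,1,-0.1],"gripper":0.58},{"angular":[0,0,0],"delta_pos":[-0.14,1,-0.1],"gripper":0.58},{"angular":[0,0,0],"delta_pos":[-0.14,1,-0.1],"gripper":0.58},{"angular":[0,0,0],"delta_pos":[-0.14,1,-0.1],"gripper":0.58},{"angular":[0,0,0],"delta_pos":[-0.14,1,0],"gripper":0.58},{"angular":[0,0,0],"delta_pos":[-0.14,1,0],"gripper":0.58},{"angular":[0,0,0],"delta_pos":[-0.14,1,0],"gripper":0.58},{"angular":[0,0,0],"delta_pos":[-0.14,1,0],"gripper":0.58},{"angular":[0,0,0],"delta_pos":[-0.14,1,0],"gripper":0.58}]'
python3 -m crank '[{"angular":[0,0,0.4],"delta_pos":[-0.14,1,0],"gripper":0.58},{"angular":[0,0,0.4],"delta_pos":[-0.14,1,0],"gripper":0.58},{"angular":[0,0,0.4],"delta_pos":[-0.14,1,0],"gripper":0.58},{"angular":[0,0,0.38],"delta_pos":[0,0.8,0],"gripper":0.58},{"angular":[0,0,0],"delta_pos":[0,0.4,0],"gripper":0.58},{"angular":[0,0,0],"delta_pos":[0,0,0],"gripper":0.58}]'
python3 to.py .545 .251 .12 0
python3 - <<'E'
from h import *
crop("scene",(230,130,370,260),"s6.png",5)
crop("top",(170,110,310,250),"t6.png",5)
E
```

```text
time: 10.18
tool_pos: [0.4692, 0.122, 0.1367]
tool_rot: [-0.001, -0.069, 0.998, 0.0]
contact_force: [-0.0, -0.8, -1.2]
gripper_width: 0.583
time: 10.92
tool_pos: [0.4722, 0.2473, 0.1369]
tool_rot: [-0.0, -0.001, 1.0, -0.0]
contact_force: [1.0, -0.5, -1.3]
gripper_width: 0.582
t 10.93 pos [0.4722 0.2473 0.1369] w 0.582 F [ 1.  -0.5 -1.3] q [ 0.34 -0.07  1.93 -0.    1.29 -1.23]
units cur frame [-2.43  0.12  0.56] final frame [-2.43  0.12  0.56] turn [-0.01 -0.01  0.02]
```

View pics/s6.png

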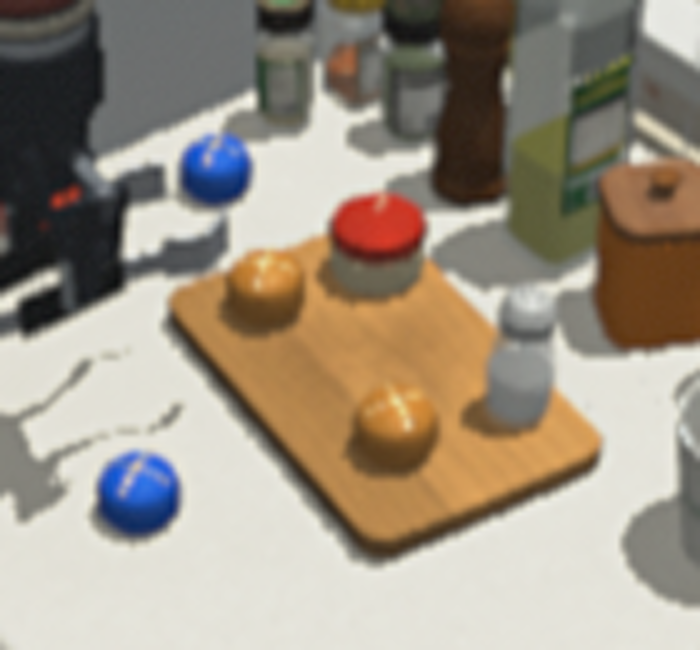

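View pics/t6.png

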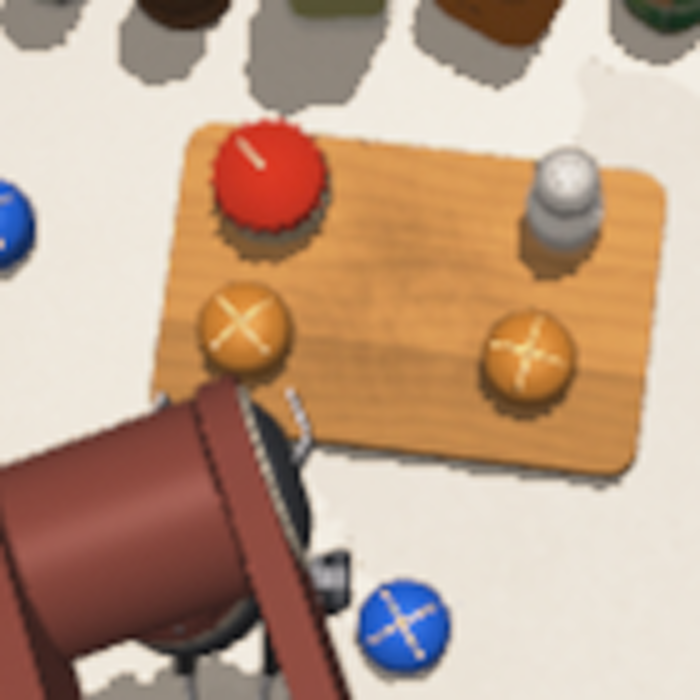

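Run:
```python
from h import *
q=lambda x,y,x0,y0:((x+.5)/5+x0-.5,(y+.5)/5+y0-.5)
for z in(.12,.13): print("tips",z,bp("top",q(162,397,170,110),z),bp("top",q(292,392,170,110),z))
print("roll top cross",bp("top",q(241,324,170,110),.06),bp("top",q(246,330,170,110),.045),bp("scene",q(266,272,230,130),.06),bp("scene",q(266,290,230,130),.042))
# scene jaw edge tips: right jaw tip (225,215)top,(225,250)bottom
for z in (.11,.14): print("scene R tip",z,bp("scene",q(225,250 if z<.12 else 215,230,130),z), "L tip",bp("scene",q(162,195 if z<.12 else 168,230,130),z))
```

```text
tips 0.12 [0.57385347 0.28022061 0.12      ] [0.57580512 0.21680249 0.12      ]
tips 0.13 [0.57206036 0.2786121  0.13      ] [0.57399602 0.21571352 0.13      ]
roll top cross [0.62229452 0.24977612 0.06      ] [0.62223105 0.24909084 0.045     ] [0.61754353 0.24356254 0.06      ] [0.62004777 0.24744928 0.042     ]
scene R tip 0.11 [0.57477062 0.22485679 0.11      ] L tip [0.57610715 0.2905135  0.11      ]
scene R tip 0.14 [0.57219902 0.21981315 0.14      ] L tip [0.56953824 0.27866908 0.14      ]
```

Tips measure at x≈0.574, mid y≈0.248, which fits the TCP. The warm roll's centre is ≈(0.623, 0.249), so the target TCP is (0.543, 0.249).

```bash
python3 -m crank '[{"angular":[0,0,0],"delta_pos":[-0.4,0,0],"gripper":0.58},{"angular":[0,0,0],"delta_pos":[-0.7,0,0],"gripper":0.58},{"angular":[0,0,0],"delta_pos":[-0.7,0.05,0],"gripper":0.58},{"angular":[0,0,0],"delta_pos":[-0.55,0,0.2],"gripper":0.58},{"angular":[0,0,0],"delta_pos":[0,0,0.5],"gripper":0.58},{"angular":[0,0,0],"delta_pos":[0,0,0.5],"gripper":0.58},{"angular":[0,0,0],"delta_pos":[0,0,0],"gripper":0.58}]'
python3 to.py .543 .249 .051 0
python3 - <<'E'
from h import *
crop("scene",(230,130,370,260),"s7.png",5)
crop("top",(170,110,310,250),"t7.png",5)
E
```

```text
time: 11.9
tool_pos: [0.5413, 0.2474, 0.0984]
tool_rot: [-0.002, 0.0, 1.0, -0.001]
contact_force: [0.2, 0.4, -2.1]
gripper_width: 0.578
t 11.9 pos [0.5413 0.2474 0.0984] w 0.578 F [ 0.2  0.4 -2.1] q [ 0.3   0.12  1.8   0.    1.22 -1.27]
units cur frame [-0.07  0.06  1.58] final frame [-0.06  0.05  1.58] turn [-0.02 -0.06 -0.  ]
```

View pics/s7.png

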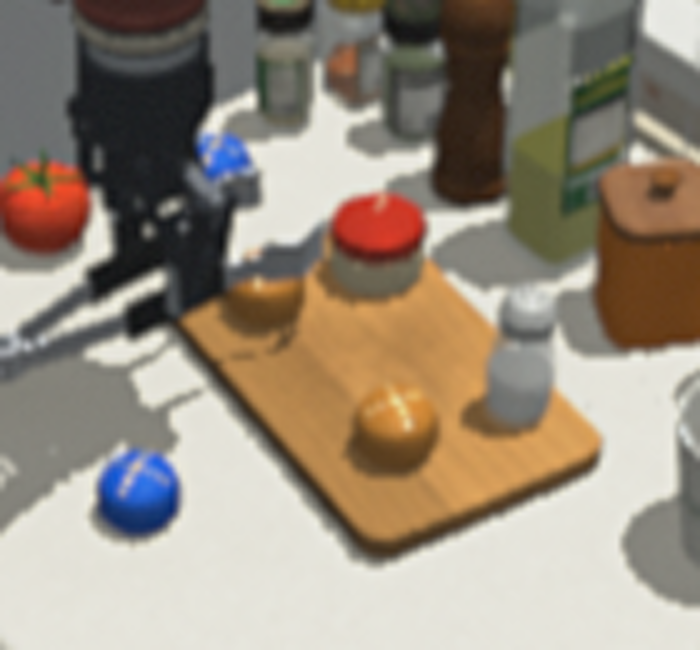

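View pics/t7.png

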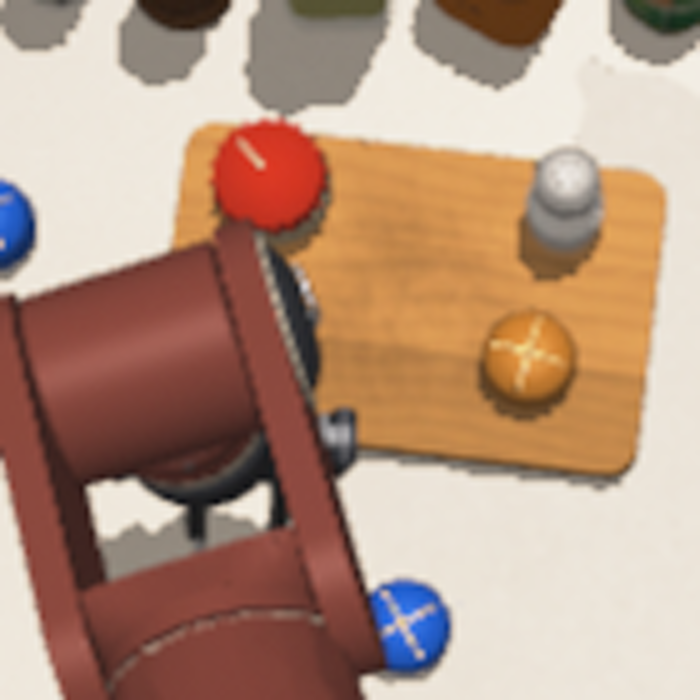

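```bash
python3 -m crank '[{"angular":[0,0,0],"delta_pos":[-0.03,0.04,0.3],"gripper":0.58},{"angular":[0,0,0],"delta_pos":[0,0,0.35],"gripper":0.58},{"angular":[0,0,0],"delta_pos":[0,0,0.3],"gripper":0.58},{"angular":[0,0,0],"delta_pos":[0,0,0],"gripper":0.58}]'
python3 to.py .543 .249 .051 0
python3 -m crank '[{"angular":[0,0,0],"delta_pos":[0,0,0.3],"gripper":0.58},{"angular":[0,0,0],"delta_pos":[0,0,0.25],"gripper":0.58},{"angular":[0,0,0],"delta_pos":[0,0,0],"gripper":0.58},{"angular":[0,0,0],"delta_pos":[0,0,0],"gripper":0.58}]'
python3 to.py .543 .249 .051 0
python3 - <<'E'
from h import *
crop("scene",(230,130,330,210),"s8.png",7)
E
```

```text
time: 12.5
tool_pos: [0.5433, 0.249, 0.0712]
tool_rot: [-0.001, 0.0, 1.0, -0.0]
contact_force: [-0.2, 0.5, -1.5]
gripper_width: 0.585
t 12.5 pos [0.5433 0.249  0.0712] w 0.585 F [-0.2  0.5 -1.5] q [ 0.31  0.16  1.81  0.    1.17 -1.27]
units cur frame [ 0.01 -0.    0.67] final frame [ 0.01 -0.    0.67] turn [-0.01 -0.03 -0.  ]
time: 13.0
tool_pos: [0.5445, 0.2493, 0.0564]
tool_rot: [0.0, 0.0, 1.0, 0.0]
contact_force: [0.2, 0.5, -2.1]
gripper_width: 0.579
t 13.0 pos [0.5445 0.2493 0.0564] w 0.579 F [ 0.2  0.5 -2.1] q [ 0.31  0.18  1.81  0.    1.15 -1.27]
units cur frame [ 0.05 -0.01  0.18] final frame [ 0.05 -0.01  0.18] turn [ 0.  0. -0.]
```

View pics/s8.png

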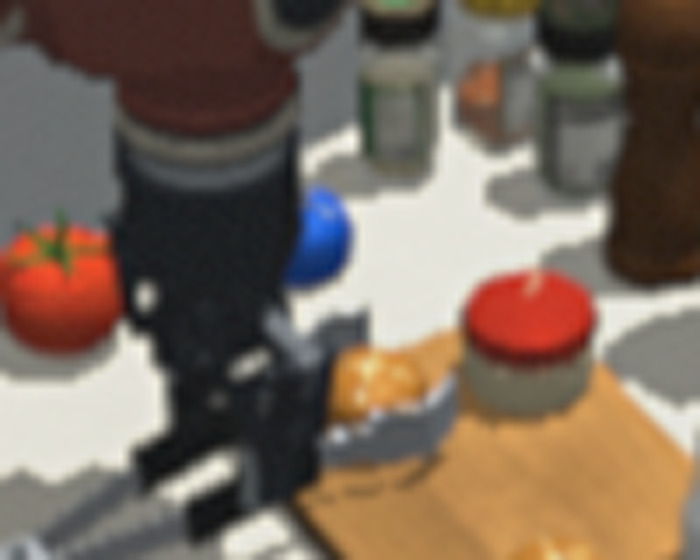

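The roll sits between the jaws. I'll lower a little more and then close gradually.

```bash
python3 -m crank '[{"angular":[0,0,0],"delta_pos":[0,0,0.13],"gripper":0.58},{"angular":[0,0,0],"delta_pos":[0,0,0],"gripper":0.54},{"angular":[0,0,0],"delta_pos":[0,0,0],"gripper":0.5},{"angular":[0,0,0],"delta_pos":[0,0,0],"gripper":0.47},{"angular":[0,0,0],"delta_pos":[0,0,0],"gripper":0.45},{"angular":[0,0,0],"delta_pos":[0,0,0],"gripper":0.43},{"angular":[0,0,0],"delta_pos":[0,0,0],"gripper":0.41},{"angular":[0,0,0],"delta_pos":[0,0,0],"gripper":0.39},{"angular":[0,0,0],"delta_pos":[0,0,0],"gripper":0.38},{"angular":[0,0,0],"delta_pos":[0,0,0],"gripper":0.38}]'
python3 to.py .543 .249 .051 0
python3 - <<'E'
from h import *
crop("scene",(230,130,330,210),"s9.png",7)
E
```

```text
time: 14.3
tool_pos: [0.5444, 0.2494, 0.0525]
tool_rot: [0.0, 0.0, 1.0, 0.0]
contact_force: [-1.2, -0.4, 0.6]
gripper_width: 0.414
t 14.3 pos [0.5444 0.2494 0.0525] w 0.414 F [-1.2 -0.4  0.6] q [ 0.31  0.19  1.81  0.    1.14 -1.27]
units cur frame [ 0.05 -0.01  0.05] final frame [ 0.05 -0.01  0.05] turn [ 0.  0. -0.]
```

View pics/s9.png

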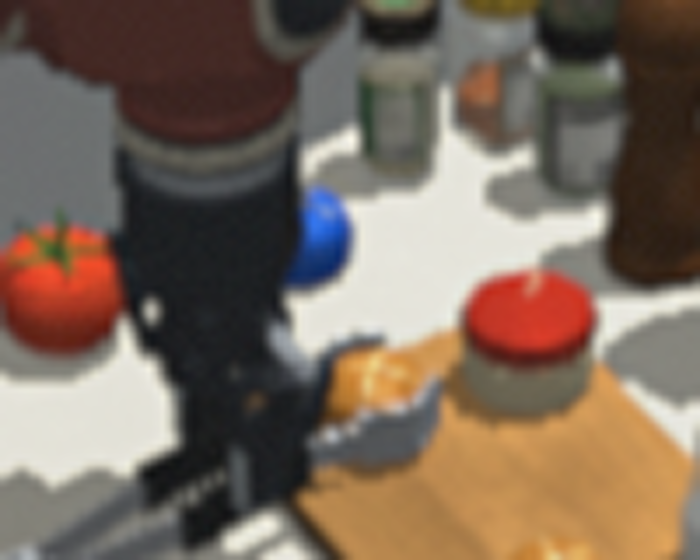

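The width is blocked at 0.414 (commanded 0.38), so the jaws are on the roll. Lifting slowly now.

```bash
python3 -m crank '[{"angular":[0,0,0],"delta_pos":[0,0,0],"gripper":0.35},{"angular":[0,0,0],"delta_pos":[0,0,0],"gripper":0.35},{"angular":[0,0,0],"delta_pos":[0,0,-0.1],"gripper":0.35},{"angular":[0,0,0],"delta_pos":[0,0,-0.2],"gripper":0.35},{"angular":[0,0,0],"delta_pos":[0,0,-0.3],"gripper":0.35},{"angular":[0,0,0],"delta_pos":[0,0,-0.3],"gripper":0.35},{"angular":[0,0,0],"delta_pos":[0,0,-0.2],"gripper":0.35},{"angular":[0,0,0],"delta_pos":[0,0,0],"gripper":0.35}]'
python3 to.py .543 .249 .155 0
python3 - <<'E'
from h import *
crop("scene",(230,120,330,210),"s10.png",7)
E
```

```text
time: 15.35
tool_pos: [0.5449, 0.2495, 0.0864]
tool_rot: [0.001, 0.0, 1.0, 0.0]
contact_force: [0.6, 1.0, -2.9]
gripper_width: 0.415
t 15.35 pos [0.5449 0.2495 0.0864] w 0.415 F [ 0.6  1.  -2.9] q [ 0.31  0.14  1.8   0.    1.2  -1.27]
units cur frame [ 0.06 -0.02 -2.29] final frame [ 0.06 -0.02 -2.29] turn [ 0.01  0.02 -0.  ]
```

View pics/s10.png

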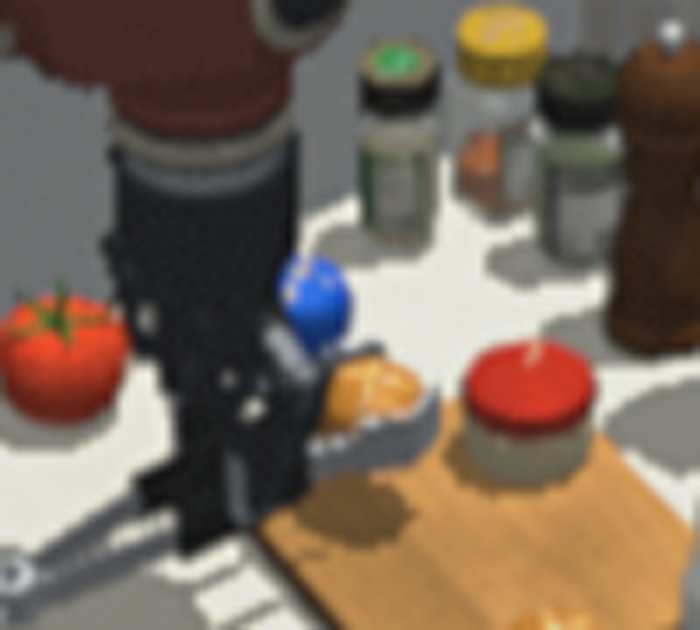

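```bash
python3 -m crank '[{"angular":[0,0,0],"delta_pos":[0,0,-0.2],"gripper":0.35},{"angular":[0,0,0],"delta_pos":[0,0,-0.3],"gripper":0.35},{"angular":[0,0,0],"delta_pos":[0,0,-0.4],"gripper":0.35},{"angular":[0,0,0],"delta_pos":[0,0,-0.4],"gripper":0.35},{"angular":[0,0,0],"delta_pos":[0,0,-0.4],"gripper":0.35},{"angular":[0,0,0],"delta_pos":[0,0,-0.3],"gripper":0.35},{"angular":[0,0,0],"delta_pos":[0,0,-0.2],"gripper":0.35},{"angular":[0,0,0],"delta_pos":[0,0,-0.1],"gripper":0.35},{"angular":[0,0,0],"delta_pos":[0,0,0],"gripper":0.35},{"angular":[0,0,0],"delta_pos":[0,0,0],"gripper":0.35},{"angular":[0,0,0],"delta_pos":[0,0,0],"gripper":0.35},{"angular":[0,0,0],"delta_pos":[0,0,0],"gripper":0.35}]'
python3 to.py .543 .249 .1545 0
python3 - <<'E'
from h import *
crop("scene",(220,100,360,220),"s11.png",5,proj("scene",[[.623,.249,.124],[.623,.249,.162]]))
crop("top",(150,110,310,250),"t11.png",5)
E
```

```text
time: 16.9
tool_pos: [0.5442, 0.2493, 0.1542]
tool_rot: [-0.0, 0.0, 1.0, -0.0]
contact_force: [-0.7, 0.2, -1.9]
gripper_width: 0.414
t 16.9 pos [0.5442 0.2493 0.1542] w 0.414 F [-0.7  0.2 -1.9] q [ 0.31  0.07  1.76  0.    1.32 -1.27]
units cur frame [ 0.04 -0.01 -0.01] final frame [ 0.04 -0.01 -0.01] turn [-0. -0. -0.]
```

View pics/s11.png

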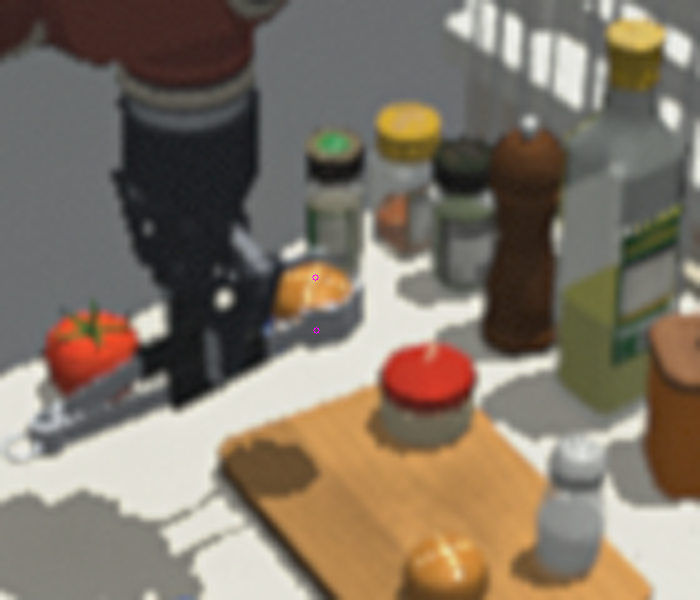

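View pics/t11.png

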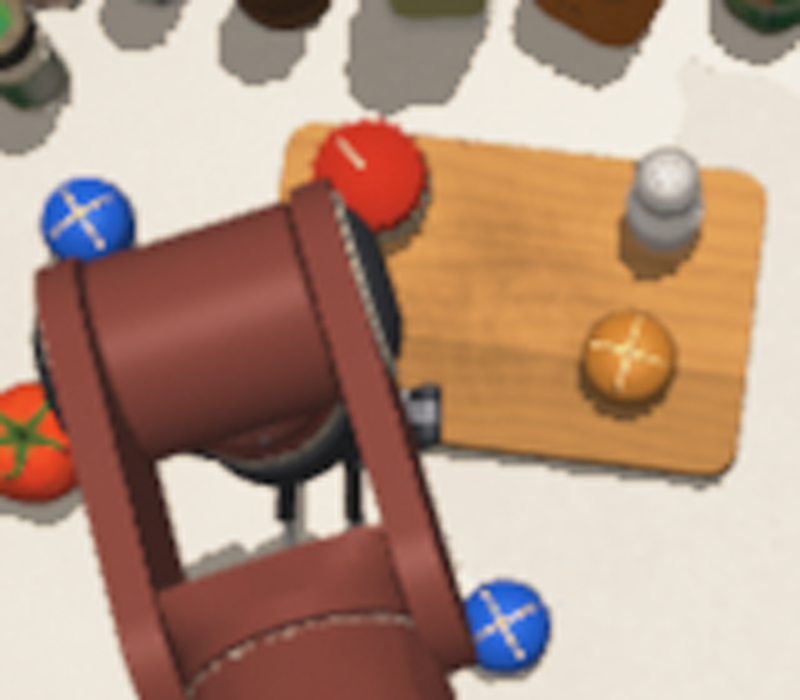

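```bash
python3 -m crank '[{"angular":[0,0,0],"delta_pos":[0,0,-0.1],"gripper":0.35},{"angular":[0,0,0],"delta_pos":[0,0,0],"gripper":0.35},{"angular":[0,0,0],"delta_pos":[0,0,0],"gripper":0.35},{"angular":[0,0,0],"delta_pos":[0,0,0],"gripper":0.35}]'
python3 - <<'E'
from h import *
crop("scene",(220,100,360,220),"s12.png",5)
print(state()["tool_pos"],state()["gripper_width"],state()["time"]); print(job_done())
E
```

```text
time: 17.5
tool_pos: [0.5443, 0.2493, 0.1574]
tool_rot: [-0.0, 0.0, 1.0, -0.0]
contact_force: [0.4, -0.3, -2.1]
gripper_width: 0.42
[0.54429707 0.24928778 0.15735651] 0.4154793861276968 17.55
the job is handed in; nothing more can be done
None
```

View pics/s12.png

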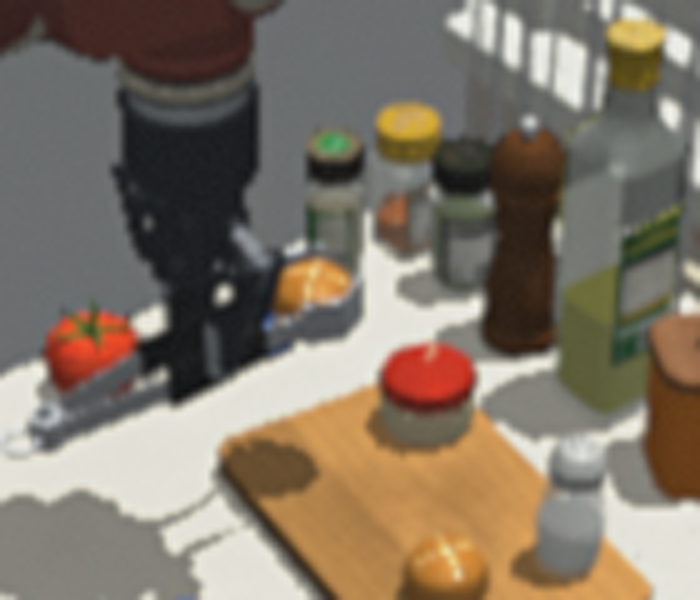

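The warm roll, the left one with the red timer behind it, is held in the tongs about 10 cm above the board. I handed the job in at 17.55 s.

- **What I did:** I picked the tongs up by their dark grips and carried them half open. I lowered the open jaws around the roll, closed them on it and lifted straight up. The rolls were touched only with the tongs.
- **Grip:** The fingers stopped at an opening of about 0.415 while commanded to 0.35, so the jaws are pressing on the roll. That is about 35 mm at the grips, against the 38 mm expected.
- **Lift height:** The TCP rose 105 mm from where it closed on the roll. In the scene camera the roll looked about 6 mm lower than predicted just before the last 3 mm of lift. About 2 pixels of that offset was already there before lifting.
- **Other things:** The last pictures show the other roll, timer, salt shaker and tomato where they were. The mug was out of those close-ups, but the arm stayed well away from it.

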